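# Refit the outlet grille of the desk air purifier

### The job

The filter of the desk air purifier has been changed and its round outlet grille lies loose and wrongly turned on the three spring clips. With a fingertip against its grip bar, turn the grille where it lies until the notch in its rim stands over the steel locating pin, then press it down by its hub until it snaps fully home, level on the deck. Only push and press it: do not pinch its bar or hub, lift the grille off or tip it up; leave the old filter, the mouse and the stapler where they are and finish clear of everything.

Things in the scene. Friction and masses are not known exactly. Their poses are not given: they have to be found in the camera images.
- purifier: Desk air purifier: upright white drum fixed to the desk, 172 mm in diameter, black control panel on its -x side, locating pin at the +x side of its top. Origin at the centre of its foot on the desk, z up. Its flat deck is 160 mm above the desk; round it stands a lip 4 mm thick up to 174 mm. Everything on the deck turns with the drum.
- stud_top (a point): Top of the stud at the deck's centre, on the drum's axis, 181 mm above the desk; 16 mm in diameter, 21 mm high. It sits inside the grille's hub with 1 mm play all round and guides it as it turns and goes down.
- clip0 (a point): One of three grey spring clips, 24 mm wide, 14 mm high, just outside the grille's rim at 60 (this one), 180 and 300 degrees from the pin. The loose grille lies level on their heads, underside 170 mm above the desk, and turns freely. Pressed at the hub with about 9 N (7 to 14 N) it snaps past them, 10 mm down to the deck, and they close over its rim. Point: top of the clip.
- pin_tip (a point): Tip of the steel locating pin that stands on the deck, 70 mm from the drum's axis: 9 mm in diameter, 9 mm high, rounded tip 169 mm above the desk. Half of it lies under the grille's rim, the outer half shows outside, backed by a white boss 18 mm wide on the lip. It stops the grille from going down unless the notch stands over it (within about 2 degrees).
- grille: Outlet grille: loose grey disc, 140 mm in diameter, 5 mm thick, about 150 g. Origin at the centre of its underside, z up, +x towards the notch in its rim. On top a hub 33 mm in diameter and an upright grip bar along its y axis across the hub: 88 mm long (44 mm each side), 10 mm thick, its top 27 mm above the origin, 22 mm above the disc's face. Seated, the origin is 160 mm above the desk.
- hub_top (a point): Centre of the flat top of the grille's hub, 27 mm above the grille's underside: the place to press.
- notch (a point): Middle of the mouth of the grille's notch, on its rim, 70 mm from its axis, 2.5 mm above its underside. The notch is 15 mm wide at the mouth (13 mm at its bottom), cut 10 mm into the rim and right through. It must stand over the pin, seen from above.
- filter: Old filter cartridge, a loose pleated drum 110 mm in diameter and 90 mm high standing on the desk, to be left alone. Origin at the centre of its underside.
- mouse: Black computer mouse on the desk, 104 x 62 x 35 mm, to be left alone. Origin at the centre of its underside.
- stapler: Black stapler on the desk, 150 x 36 x 65 mm, to be left alone. Origin at the centre of its underside.
Things that resemble listed ones, but are neither listed nor needed, are in the scene too. Of the things that look like the grille, the larger one is meant. What is shaped like the purifier but blue is not meant.

How it is judged:
By the outcome, as a careful person would: the job done as asked, in the order asked, and still so for the second after the job is handed in, with the robot touching nothing.
It also fails if it takes over 48 s, if anything falls off the work surface, if the arm or the gripper's body presses on something with over 40 N, if the wrist force passes 120 N, or if a joint passes its speed limit or range.

### The arm

A 6-joint arm with a two-finger parallel gripper is mounted at the origin on the work surface. World frame = base frame: x ahead of the robot, y to its left, z up, the work surface at z = 0. Lengths are in m, angles in rad, forces in N, time in s.
With the tool pointing down it reaches from about 0.375 to 0.9 m from the base axis. Payload 3.1 kg.
Tool frame: the origin (TCP) lies midway between the tips of the shut fingers; the grasp point (between the pads) lies 19 mm behind it; z points along the fingers, x is the direction in which the jaws open and shut, and the axes are right-handed (so a half turn about z gives the same grasp; the last joint's range is limited). The gripper opens to 87 mm and grips with 3 to 60 N. Pads are 19 mm wide; open, the fingers measure 117 mm over their backs; the gripper's body (75 mm by 190 mm) begins 51 mm behind the grasp point.
Start: joints at [1.117, 0.527, 1.433, -0, 1.181, -0.178], TCP at [0.17, 0.601, 0.223] pointing down, gripper open.
Joint ranges: [-3.08, 3.08], [-0.75, 2.2], [0.22, 2.44], [-1.43, 4.57], [0, 2.65], [-2.85, 2.85]. Speed limits (rad/s): [2.79, 2.79, 3.14, 3.14, 3.14, 3.14].

### API

Orientations are given as a unit quaternion [x, y, z, w].
In Python, from rig import * gives the robot as it stands.
- The arm moves only by the tool drive_tool, never from a script. Its argument "plan" is a list of rows, each an object with "offset": the shift along the tool's x, y, z in cm, a list of three; "delta_rot": the turn, a rotation vector about the tool's x, y, z in degrees, a list of three; "jaw": the finger opening in cm, from 0 to 8.7. In form: [{"offset": [dx, dy, dz], "delta_rot": [wx, wy, wz], "jaw": jaw}, ...]. A call has exactly 8 rows; each row is the pose to reach, as a shift and turn from the pose commanded when the call began, along the tool's axes at that moment; what a row does not reach only later rows make up. A row lasts 1/12 s, in which the tool goes at most 41.7 mm and 7.16 degrees, less where a joint would pass 70% of its speed; a pose out of reach is approached as far as the arm can. A call with a gripper value outside its range is refused whole. The fingers move at their own pace and stop on an object; "squeeze" is the grip in N (left out, the last holds). Time passes only in rows, so rows that repeat a pose let the fingers close, or fill a call up. It gives the time, the measured TCP pose, the force and the opening at its end, in the units of the state.
- get_obs(): the state, without advancing time (a new reading comes with each control period).
- camera(name): name is "side" or "top" or "wrist"; returns the picture (420x560x3 uint8, red, green, blue); there is no depth.
- calibration(name): a dict with "K" (3x3 intrinsics, pixels), "distortion" ([k1, k2, p1, p2, k3] as OpenCV has them; the pictures are not rectified), "pose" (4x4, takes a point from camera to world coordinates); the wrist camera has in their place "tool_from_camera" (4x4, takes a point from camera to tool coordinates, whose origin is the TCP and whose axes are the tool frame's). Camera axes: x right, y down, z forward; pixel columns grow to the right and rows downward; lengths in m; the calibration is good to about 2 mm. A picture is of the moment at which its call begins: read the wrist's pose just before it. calibration takes no time and is no camera call.
- hand_in(): hands the job in, once; it reports no verdict.
The state is a dict: "time": time; "q": joint angles; "joint_velocities": joint speeds; "joint_torque": joint torques, N m; "position": TCP position; "tool_rot": TCP orientation; "ft_force": force on the tool from outside, world axes, zero at the start; "moment": the same for the moment, N m; "grip_width": finger opening in m.
Only numpy, scipy, OpenCV 4.12 (cv2) and the standard library are available. Lean on these libraries where they do the work, as an engineer would, in place of code of your own. Each camera call takes 0.05 s, during which the arm holds its last target.

## Working session

There is one attempt and no reset: what is moved stays moved. The work goes in short steps, Python scripts to look and compute and a tool call to move; the robot and the scene stay as the last step left them, time stands still between calls to the robot, and variables do not carry over. Pictures are saved under pics/ and viewed, and the job is handed in when it is done.

Besides the shell and the picture viewer there is one more tool, called after ">>>" in YAML: its name, and indented under it one key for each argument. drive_tool: Moves the arm, as the interface text tells. Its arguments: {"type":"object","properties":{"plan":{"type":"array","items":{"type":"object","properties":{"offset":{"type":"array","items":{"type":"number"}},"delta_rot":{"type":"array","items":{"type":"number"}},"jaw":{"type":"number"}}}},"squeeze":{"type":"number"}},"required":["plan"]}

```bash
ls; mkdir -p pics
python3 - <<'E'
from rig import *
import cv2,numpy as np
o=get_obs();print(o)
for n in("side","top","wrist"):
    c=camera(n);cv2.imwrite(f"pics/{n}0.png",c[:,:,::-1]);print(n,calibration(n))
E
```

```text
pics
{'time': 0.0, 'q': array([ 1.11654313e+00,  5.28481869e-01,  1.43391166e+00, -2.29480731e-06,
        1.18142039e+00, -1.78480208e-01]), 'joint_velocities': array([-6.31720474e-04,  1.36049503e-03,  1.32553017e-04, -7.68582591e-04,
        4.64344572e-05, -3.19670555e-04]), 'joint_torque': array([ 3.61648426e-05, -4.40047538e+01, -1.76592511e+01,  6.33177278e-02,
        5.82285156e-02, -1.55190119e-04]), 'position': array([0.16980899, 0.60071336, 0.22155903]), 'tool_rot': array([ 7.97586482e-01,  6.03203590e-01, -9.90214759e-04,  5.02978881e-04]), 'ft_force': array([ 0.61360973,  1.04484943, -1.12582343]), 'moment': array([-0.01048097, -0.00284623, -0.03266364]), 'grip_width': 0.0872824131283103}
side {'K': array([[423.88422102,   0.        , 281.78981238],
       [  0.        , 423.88422102, 210.73987336],
       [  0.        ,   0.        ,   1.        ]]), 'distortion': array([-0.10587991,  0.        ,  0.        ,  0.        ,  0.        ]), 'pose': array([[ 0.99101231, -0.10494487,  0.08295285,  0.45850187],
       [-0.13251474, -0.68538685,  0.71602005, -0.49078659],
    
[... 543 characters left out ...]
0707 ,  1.18418007],
       [ 0.        ,  0.        ,  0.        ,  1.        ]])}
wrist {'K': array([[335.80931956,   0.        , 284.3743877 ],
       [  0.        , 335.80931956, 204.61861218],
       [  0.        ,   0.        ,   1.        ]]), 'distortion': array([-0.04701657,  0.        ,  0.        ,  0.        ,  0.        ]), 'tool_from_camera': array([[ 9.99999131e-01, -1.07833952e-04,  1.31364027e-03,
         1.39604967e-03],
       [-2.60230024e-04,  9.60877206e-01,  2.76974597e-01,
        -7.61027198e-02],
       [-1.29211426e-03, -2.76974698e-01,  9.60876343e-01,
        -1.61528831e-01],
       [ 0.00000000e+00,  0.00000000e+00,  0.00000000e+00,
         1.00000000e+00]])}
```

View pics/side0.png

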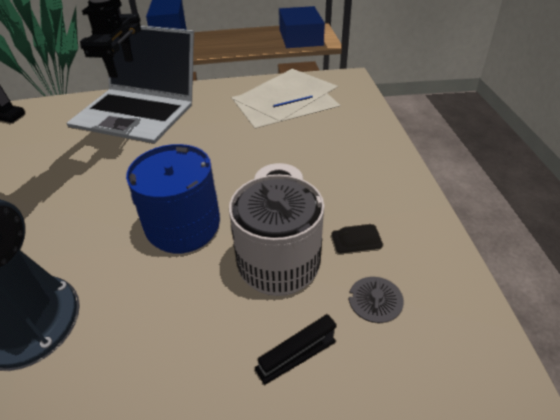

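View pics/top0.png

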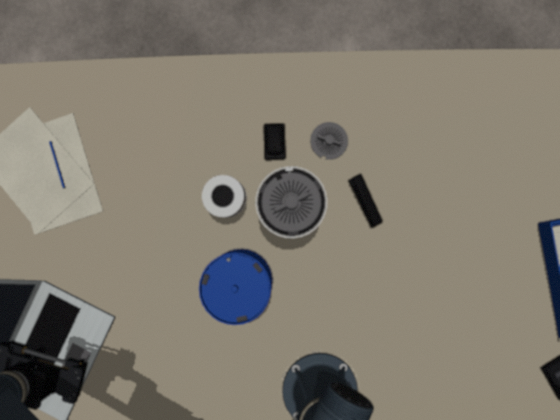

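View pics/wrist0.png

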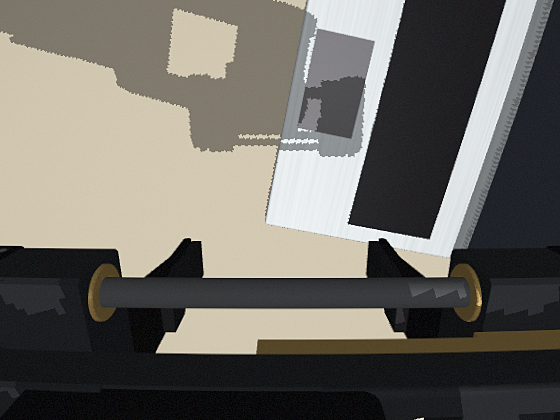

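Grille-like things: the large one on the white drum, top (291,202), side (277,205), and a small disc on the desk, top (329,140), side (377,298). The large one on the white drum is meant; the blue drum at top (236,287) is not the purifier. I'll confirm this in an enlarged crop.

Run:
```python
import cv2,numpy as np
t=cv2.imread("pics/top0.png")[155:250,240:345];s=cv2.imread("pics/side0.png")[165:265,215:340]
t=cv2.resize(t,None,fx=5,fy=5,interpolation=cv2.INTER_CUBIC);t=cv2.convertScaleAbs(t,alpha=1.6)
s=cv2.resize(s,None,fx=5,fy=5,interpolation=cv2.INTER_CUBIC);s=cv2.convertScaleAbs(s,alpha=1.6)
cv2.imwrite("pics/t0c.png",t);cv2.imwrite("pics/s0c.png",s)
```

```text
(no output)
```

View pics/t0c.png

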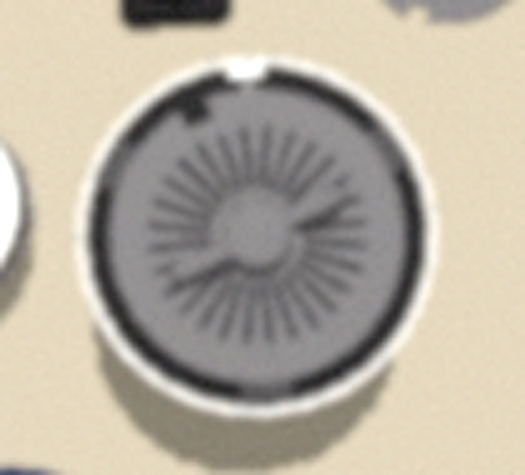

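View pics/s0c.png

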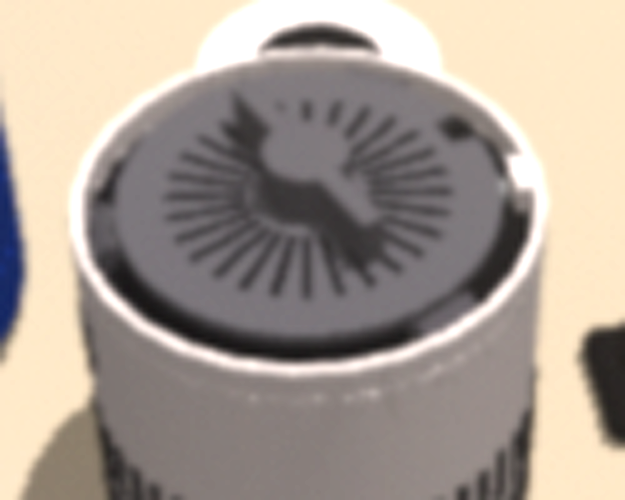

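```bash
cat > h.py <<'E'
import numpy as np,cv2
from scipy.spatial.transform import Rotation as R
def rays(cal,px,T=None):
    P=T if T is not None else cal["pose"]
    u=cv2.undistortPoints(np.array(px,float).reshape(-1,1,2),cal["K"],cal["distortion"]).reshape(-1,2)
    d=np.c_[u,np.ones(len(u))]@P[:3,:3].T
    return P[:3,3],d
def plane(cal,px,z,T=None):
    o,d=rays(cal,px,T);return o+d*((z-o[2])/d[:,2])[:,None]
def tri(A,B):
    (o1,d1),(o2,d2)=A,B
    out=[]
    for a,b in zip(d1,d2):
        a=a/np.linalg.norm(a);b=b/np.linalg.norm(b)
        s=np.linalg.lstsq(np.c_[a,-b],o2-o1,rcond=None)[0]
        p,q=o1+s[0]*a,o2+s[1]*b
        out.append(np.r_[(p+q)/2,np.linalg.norm(p-q)])
    return np.array(out)
def toolT(o):
    T=np.eye(4);T[:3,:3]=R.from_quat(o["tool_rot"]).as_matrix();T[:3,3]=o["position"];return T
E
python3 - <<'E'
from rig import *
from h import *
np.set_printoptions(precision=4,suppress=True)
t=calibration("top");s=calibration("side")
tp=lambda x,y:(240+(x+.5)/5-.5,155+(y+.5)/5-.5)
sp=lambda x,y:(215+(x+.5)/5-.5,165+(y+.5)/5-.5)
# hub top centre, notch, boss
T=[tp(258,222),tp(193,112),tp(245,66)];S=[sp(305,150),sp(457,127),sp(522,172)]
print(tri(rays(t,T),rays(s,S)))
print("lip",plane(t,[tp(257,235)],.174),"hub",plane(t,T[:1],.197),"notch",plane(t,T[1:2],.172),"boss",plane(t,T[2:],.174))
o=get_obs();print(o["time"]);M=toolT(o);print(M)
E
```

```text
[[0.5164 0.0693 0.1929 0.0066]
 [0.5739 0.0985 0.1704 0.0008]
 [0.5947 0.0731 0.1677 0.0027]]
lip [[0.5145 0.0694 0.174 ]] hub [[0.5195 0.0692 0.197 ]] notch [[0.5741 0.0984 0.172 ]] boss [[0.5953 0.073  0.174 ]]
0.15
[[ 0.2724  0.9622 -0.0007  0.1699]
 [ 0.9622 -0.2724 -0.0015  0.6009]
 [-0.0016 -0.0003 -1.      0.2218]
 [ 0.      0.      0.      1.    ]]
```

The crops confirm it. The large grille's notch is at top (279,177), about +24° round from the white boss and pin at (289,168). The grey clips stand at ±60° and 180° from the pin. Next I'll take a close look from above with the wrist camera.

>>> drive_tool:
  plan:
    - {"offset":[-2,2,-3],"delta_rot":[0,0,5],"jaw":0}
    - {"offset":[-4.5,5,-5],"delta_rot":[0,0,10],"jaw":0}
    - {"offset":[-7,8,-7],"delta_rot":[0,0,16],"jaw":0}
    - {"offset":[-9.7,11,-8.8],"delta_rot":[0,0,22],"jaw":0}
    - {"offset":[-12.4,14,-8.8],"delta_rot":[0,0,28],"jaw":0}
    - {"offset":[-15.1,17,-8.8],"delta_rot":[0,0,34],"jaw":0}
    - {"offset":[-17.8,20,-8.8],"delta_rot":[0,0,40],"jaw":0}
    - {"offset":[-20.5,23,-8.8],"delta_rot":[0,0,47.2],"jaw":0}
  squeeze: 15

```text
time: 0.82
position: [0.3354, 0.3407, 0.3107]
tool_rot: [0.973, 0.231, 0.0, -0.0]
ft_force: [0.9, 0.2, 0.5]
grip_width: 0.0416
```

>>> drive_tool:
  plan:
    - {"offset":[0.5,4,0],"delta_rot":[0,0,0],"jaw":0}
    - {"offset":[1,8,0],"delta_rot":[0,0,0],"jaw":0}
    - {"offset":[1.5,12,0],"delta_rot":[0,0,0],"jaw":0}
    - {"offset":[2,16,0],"delta_rot":[0,0,0],"jaw":0}
    - {"offset":[2.5,20,0],"delta_rot":[0,0,0],"jaw":0}
    - {"offset":[3,24,0],"delta_rot":[0,0,0],"jaw":0}
    - {"offset":[3.5,28,0],"delta_rot":[0,0,0],"jaw":0}
    - {"offset":[3.8,31,0],"delta_rot":[0,0,0],"jaw":0}

```text
time: 1.48
position: [0.5114, 0.0807, 0.3104]
tool_rot: [0.973, 0.233, 0.0, 0.0]
ft_force: [-0.1, -0.3, -0.2]
grip_width: 0.0006
```

>>> drive_tool:
  plan:
    - {"offset":[0.1,2.5,0],"delta_rot":[0,0,0],"jaw":0}
    - {"offset":[0.2,5,0],"delta_rot":[0,0,0],"jaw":0}
    - {"offset":[0.2,6.5,0],"delta_rot":[0,0,0],"jaw":0}
    - {"offset":[0.2,7.4,0],"delta_rot":[0,0,0],"jaw":0}
    - {"offset":[0.2,7.4,0],"delta_rot":[0,0,0],"jaw":0}
    - {"offset":[0.2,7.4,0],"delta_rot":[0,0,0],"jaw":0}
    - {"offset":[0.2,7.4,0],"delta_rot":[0,0,0],"jaw":0}
    - {"offset":[0.2,7.4,0],"delta_rot":[0,0,0],"jaw":0}

```text
time: 2.15
position: [0.5444, 0.02, 0.3106]
tool_rot: [0.972, 0.235, -0.0, -0.0]
ft_force: [-0.3, -0.8, 0.2]
grip_width: 0.0007
```

Run:
```python
from rig import *
from h import *
import json
o=get_obs();c=camera("wrist");cv2.imwrite("pics/w1.png",c[:,:,::-1]);np.save("w1T.npy",toolT(o));print(o["time"],toolT(o))
t=np.ascontiguousarray(c[20:270,160:400,::-1]);cv2.imwrite("pics/w1c.png",cv2.resize(cv2.convertScaleAbs(t,alpha=1.5),None,fx=2.4,fy=2.4,interpolation=cv2.INTER_CUBIC))
```

```text
2.15 [[ 8.89971990e-01  4.56014985e-01 -4.36128137e-04  5.44441646e-01]
 [ 4.56015158e-01 -8.89971893e-01  4.53290130e-04  1.99619920e-02]
 [-1.81434691e-04 -6.02296560e-04 -9.99999802e-01  3.10637317e-01]
 [ 0.00000000e+00  0.00000000e+00  0.00000000e+00  1.00000000e+00]]
```

View pics/w1.png

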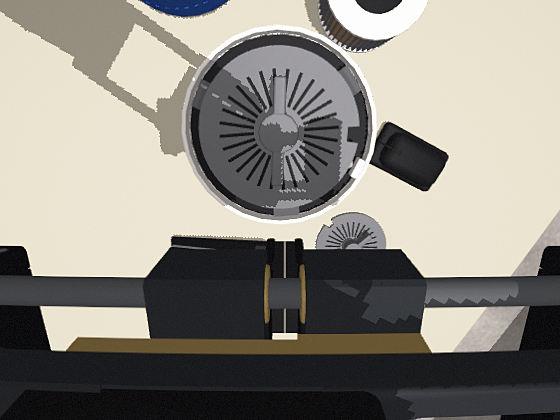

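View pics/w1c.png

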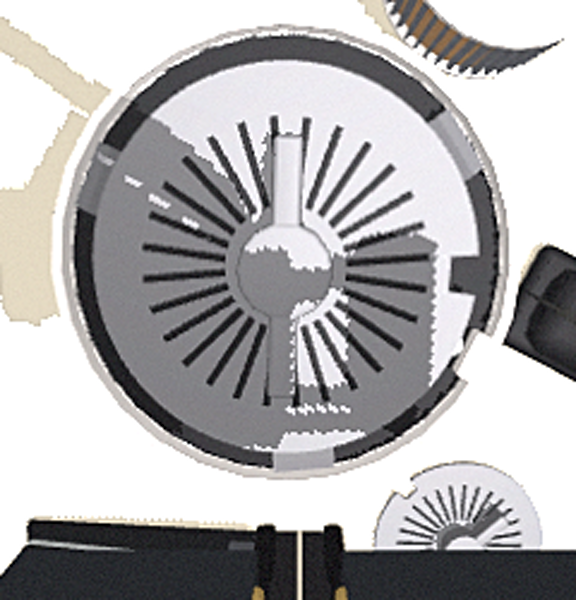

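Run:
```python
from h import *
c=cv2.imread("pics/w1.png")[110:200,320:400]
cv2.imwrite("pics/w1d.png",cv2.resize(c,None,fx=6,fy=6,interpolation=cv2.INTER_NEAREST))
```

```text
(no output)
```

View pics/w1d.png

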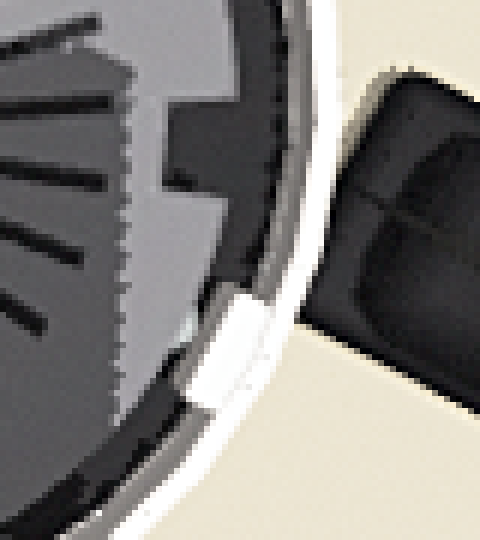

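```bash
cat >> h.py <<'E'
def proj(cal,Tc,P):
    P=np.atleast_2d(P);Q=(P-Tc[:3,3])@Tc[:3,:3]
    return cv2.projectPoints(Q,np.zeros(3),np.zeros(3),cal["K"],cal["distortion"])[0].reshape(-1,2)
def edge_circle(gray,cal,Tc,c,z,r0,r1,sgn):
    """radial edge points of a circle on plane z, then a least-squares circle"""
    pts=[]
    rr=np.arange(r0,r1,.0003)
    for a in np.radians(np.arange(0,360,3)):
        P=np.c_[c[0]+rr*np.cos(a),c[1]+rr*np.sin(a),np.full(len(rr),z)]
        uv=proj(cal,Tc,P).astype(np.float32)
        v=cv2.remap(gray,uv[:,:1],uv[:,1:],cv2.INTER_LINEAR).ravel().astype(float)
        v=np.convolve(v,np.ones(3)/3,'valid');g=sgn*(v[4:]-v[:-4]);i=g.argmax()
        if g[i]>25: pts.append(P[i+3,:2])
    pts=np.array(pts)
    for _ in range(6):
        A=np.c_[2*pts,np.ones(len(pts))];s=np.linalg.lstsq(A,(pts**2).sum(1),rcond=None)[0]
        r=np.sqrt(s[2]+s[0]**2+s[1]**2);e=np.hypot(*(pts-s[:2]).T)-r
        k=abs(e)<max(.0008,2*np.median(abs(e)));pts=pts[k]
    return s[:2],r,len(pts),e[k].std()
E
python3 - <<'E'
from rig import *
from h import *
np.set_printoptions(precision=4,suppress=True)
w=calibration("wrist");T=np.load("w1T.npy")@w["tool_from_camera"]
g=cv2.cvtColor(cv2.imread("pics/w1.png"),cv2.COLOR_BGR2GRAY)
c=np.array([.5165,.0693])
print("disc",edge_circle(g,w,T,c,.175,.064,.076,-1))
print("hub",edge_circle(g,w,T,c,.197,.012,.021,-1))
d=lambda x,y:(320+(x+.5)/6-.5,110+(y+.5)/6-.5)
n=plane(w,[d(238,102),d(222,195),d(165,102),d(165,188),d(230,148),d(165,145)],.175,T);print(n)
b=plane(w,[d(240,290),d(188,395),d(214,342)],.174,T);print(b)
c0=edge_circle(g,w,T,c,.175,.064,.076,-1)[0]
ang=lambda p:np.degrees(np.arctan2(*(p[:2]-c0)[::-1]))
print([ang(p) for p in n],[ang(p) for p in b], [np.hypot(*(p[:2]-c0)) for p in [n[4],n[5],b[2]]])
# clips (crop w1c) and bar ends
e=lambda x,y:(160+(x+.5)/2.4-.5,20+(y+.5)/2.4-.5)
cl=plane(w,[e(303,460),e(458,146),e(96,185)],.174,T);print("clips",[(ang(p),np.hypot(*(p[:2]-c0))) for p in cl])
br=plane(w,[e(287,135),e(282,400)],.197,T);print("bar",br,np.degrees(np.arctan2(*(br[0]-br[1])[:2][::-1])))
# height of notch from top+wrist
t=calibration("top")
print(tri(rays(t,[(240+193.5/5-.5,155+112/5-.5),(240+258/5-.5,155+222/5-.5)]),rays(w,[d(195,146),e(285,270)],T)))
E
```

```text
disc (array([0.5144, 0.0699]), np.float64(0.06986497454033051), 104, np.float64(0.00015649224454349493))
hub (array([0.5156, 0.0679]), np.float64(0.017403307943161795), 44, np.float64(0.00040750938962136606))
[[0.5748 0.1054 0.175 ]
 [0.5795 0.0929 0.175 ]
 [0.5654 0.1006 0.175 ]
 [0.5716 0.0899 0.175 ]
 [0.5771 0.0992 0.175 ]
 [0.5685 0.0953 0.175 ]]
[[0.5892 0.082  0.174 ]
 [0.5903 0.0647 0.174 ]
 [0.5897 0.0735 0.174 ]]
[np.float64(30.438375955625105), np.float64(19.392903770658158), np.float64(30.979543462843644), np.float64(19.24148920573876), np.float64(25.04798946469935), np.float64(25.09034087357739)] [np.float64(9.177093450373201), np.float64(-3.9139963436758913), np.float64(2.7125586695217074)] [np.float64(0.06920987350402276), np.float64(0.059697176386040295), np.float64(0.07535672034319095)]
clips [(np.float64(-57.79057984057814), np.float64(0.07346691075144962)), (np.float64(61.811963089058224), np.float64(0.07382501441125015)), (np.float64(-176.17076489973485), np.float64(0.07308484939941765))]
bar [[0.4956 0.109  0.197 ]
 [0.5336 0.0302 0.197 ]] 115.7793375863841
[[0.5758 0.0981 0.1588 0.001 ]
 [0.5159 0.0713 0.2304 0.0051]]
```

The grille's axis is at (0.5144, 0.0699), and its disc edge fits r = 69.9 mm at z = 0.175. The notch is at +25.1°. The pin is at +2.7° by the boss, and 2.6° by the mean of the clips, so the turn needed is about −22.4°. I'll go down behind the bar's +y end.

>>> drive_tool:
  plan:
    - {"offset":[-1,-3,0],"delta_rot":[0,0,1],"jaw":0}
    - {"offset":[-2,-6,0],"delta_rot":[0,0,2],"jaw":0}
    - {"offset":[-3.1,-9.3,0],"delta_rot":[0,0,2],"jaw":0}
    - {"offset":[-3.1,-9.3,2],"delta_rot":[0,0,2],"jaw":0}
    - {"offset":[-3.1,-9.3,5],"delta_rot":[0,0,2],"jaw":0}
    - {"offset":[-3.1,-9.3,8],"delta_rot":[0,0,2],"jaw":0}
    - {"offset":[-3.1,-9.3,9.5],"delta_rot":[0,0,2],"jaw":0}
    - {"offset":[-3.1,-9.3,10],"delta_rot":[0,0,2],"jaw":0}

```text
time: 2.87
position: [0.4728, 0.0883, 0.2083]
tool_rot: [0.976, 0.217, -0.003, -0.001]
ft_force: [-0.9, -0.3, -0.3]
grip_width: 0.0007
```

Run:
```python
from rig import *
from h import *
o=get_obs();c=camera("wrist");cv2.imwrite("pics/w2.png",c[:,:,::-1]);s=camera("side")[150:280,190:350,::-1]
cv2.imwrite("pics/s2c.png",cv2.resize(cv2.convertScaleAbs(np.ascontiguousarray(s),alpha=1.6),None,fx=4.5,fy=4.5,interpolation=cv2.INTER_CUBIC));print(o["time"],o["position"],o["ft_force"])
print(toolT(o)[:2,0])
```

```text
2.8667 [0.47282467 0.0882673  0.20828961] [-0.8571209  -0.31643852 -0.30264172]
[0.90543399 0.42445892]
```

View pics/w2.png

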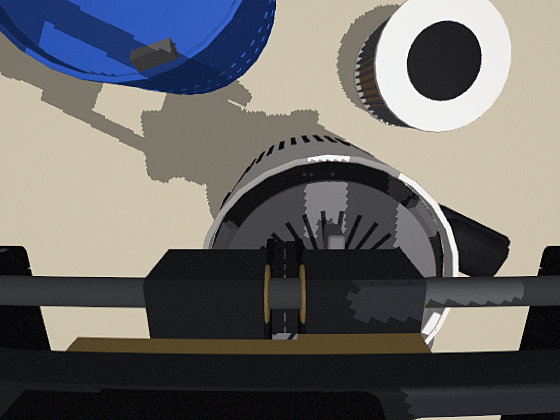

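View pics/s2c.png

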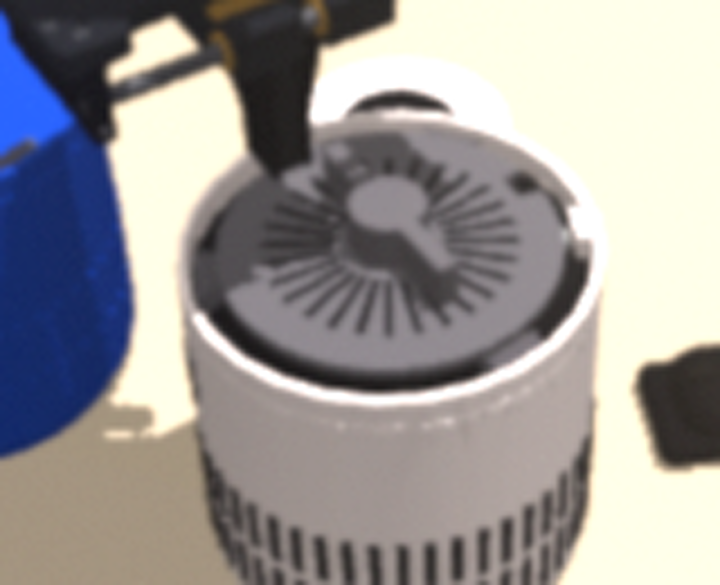

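The fingertip stands behind the bar's end (bar at w2 (336,243), tips at (285,243)) with a gap of about 15 mm. I'll go down beside the bar and close most of that gap.

>>> drive_tool:
  plan:
    - {"offset":[0,0,1],"delta_rot":[0,0,0],"jaw":0}
    - {"offset":[0,0,2],"delta_rot":[0,0,0],"jaw":0}
    - {"offset":[0,0,2.5],"delta_rot":[0,0,0],"jaw":0}
    - {"offset":[0,0,2.5],"delta_rot":[0,0,0],"jaw":0}
    - {"offset":[0.4,0,2.5],"delta_rot":[0,0,0],"jaw":0}
    - {"offset":[0.8,0,2.5],"delta_rot":[0,0,0],"jaw":0}
    - {"offset":[1.1,0,2.5],"delta_rot":[0,0,0],"jaw":0}
    - {"offset":[1.1,0,2.5],"delta_rot":[0,0,0],"jaw":0}

```text
time: 3.63
position: [0.4868, 0.0923, 0.1862]
tool_rot: [0.976, 0.217, 0.001, 0.0]
ft_force: [0.4, -0.7, -0.1]
grip_width: 0.0004
```

Run:
```python
from rig import *
from h import *
o=get_obs();c=camera("wrist");cv2.imwrite("pics/w3.png",cv2.resize(np.ascontiguousarray(c[150:320,200:420,::-1]),None,fx=3,fy=3));s=camera("side")[150:280,190:350,::-1]
cv2.imwrite("pics/s3c.png",cv2.resize(cv2.convertScaleAbs(np.ascontiguousarray(s),alpha=1.6),None,fx=4.5,fy=4.5,interpolation=cv2.INTER_CUBIC));print(o["time"],o["position"],o["ft_force"])
p=o["position"][:2]-[.5144,.0699];a=np.radians(25.1);print(p@[np.cos(a),np.sin(a)],p@[-np.sin(a),np.cos(a)],toolT(o)[:2,0])
```

```text
3.6333 [0.48676933 0.09225504 0.18623568] [ 0.38780563 -0.71813979 -0.12976281]
-0.015538473789382152 0.03196493857705461 [0.90593245 0.42341635]
```

View pics/s3c.png

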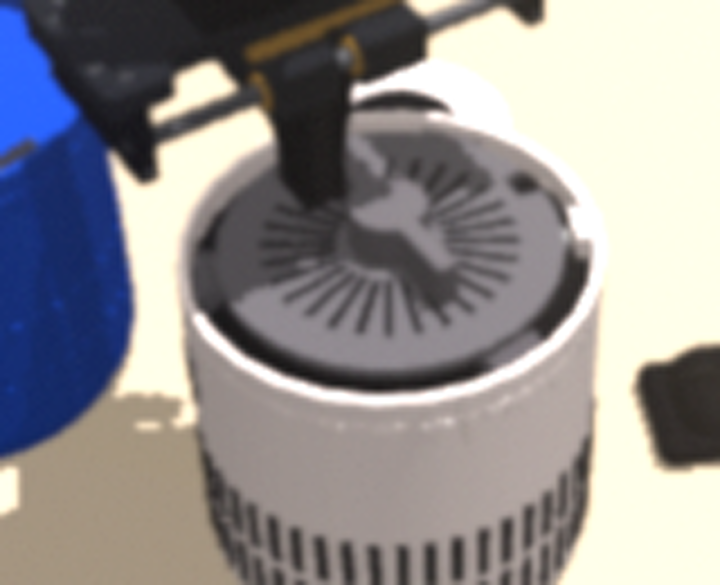

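View pics/w3.png

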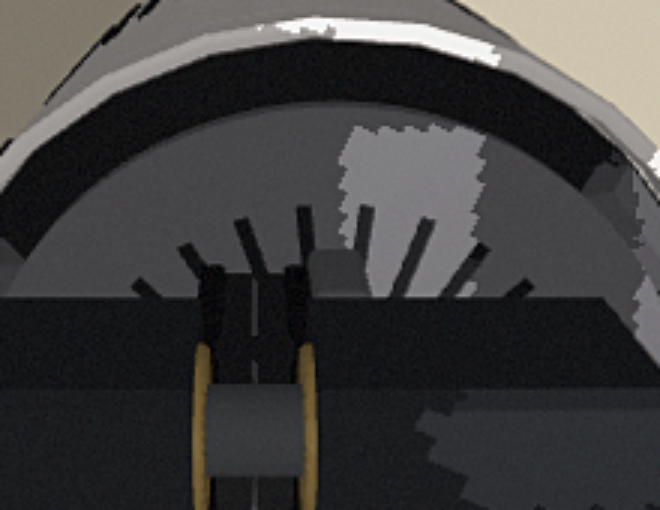

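>>> drive_tool:
  plan:
    - {"offset":[0.13,-0.05,0],"delta_rot":[0,0,2.2],"jaw":0}
    - {"offset":[0.26,-0.11,0],"delta_rot":[0,0,4.5],"jaw":0}
    - {"offset":[0.39,-0.16,0],"delta_rot":[0,0,6.7],"jaw":0}
    - {"offset":[0.52,-0.2,0],"delta_rot":[0,0,9],"jaw":0}
    - {"offset":[0.65,-0.24,0],"delta_rot":[0,0,11.2],"jaw":0}
    - {"offset":[0.74,-0.26,0],"delta_rot":[0,0,12.6],"jaw":0}
    - {"offset":[0.79,-0.27,0],"delta_rot":[0,0,13.5],"jaw":0}
    - {"offset":[0.79,-0.27,0],"delta_rot":[0,0,13.5],"jaw":0}

```text
time: 4.4
position: [0.4908, 0.0977, 0.1855]
tool_rot: [0.995, 0.101, -0.001, 0.0]
ft_force: [-1.2, -1.1, -0.4]
grip_width: 0.0002
```

```bash
cat > look.py <<'E'
import sys
from rig import *
from h import *
n=sys.argv[1]
o=get_obs();c=camera("wrist");cv2.imwrite(f"pics/w{n}.png",c[:,:,::-1]);cv2.imwrite(f"pics/w{n}c.png",cv2.resize(np.ascontiguousarray(c[150:320,200:420,::-1]),None,fx=3,fy=3));s=camera("side")[150:280,190:350,::-1]
cv2.imwrite(f"pics/s{n}c.png",cv2.resize(cv2.convertScaleAbs(np.ascontiguousarray(s),alpha=1.6),None,fx=4.5,fy=4.5,interpolation=cv2.INTER_CUBIC));print(o["time"],o["position"],o["ft_force"])
T=toolT(o);np.save(f"w{n}T.npy",T);p=o["position"][:2]-[.5144,.0699];print("yaw",np.degrees(np.arctan2(T[1,0],T[0,0])),"axis in tool",-p@T[:2,:2])
E
python3 look.py 4
```

```text
4.4 [0.49081212 0.0977099  0.18547118] [-1.21348959 -1.11766581 -0.37760338]
yaw 11.536886493898502 axis in tool [0.01754936 0.03196558]
```

View pics/w4c.png

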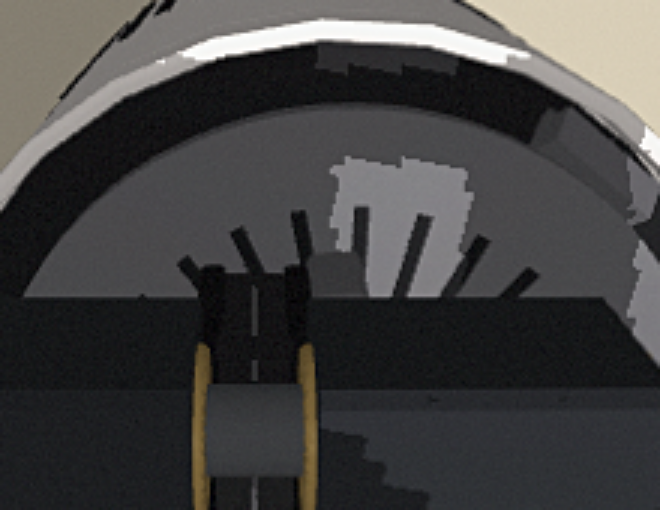

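View pics/s4c.png

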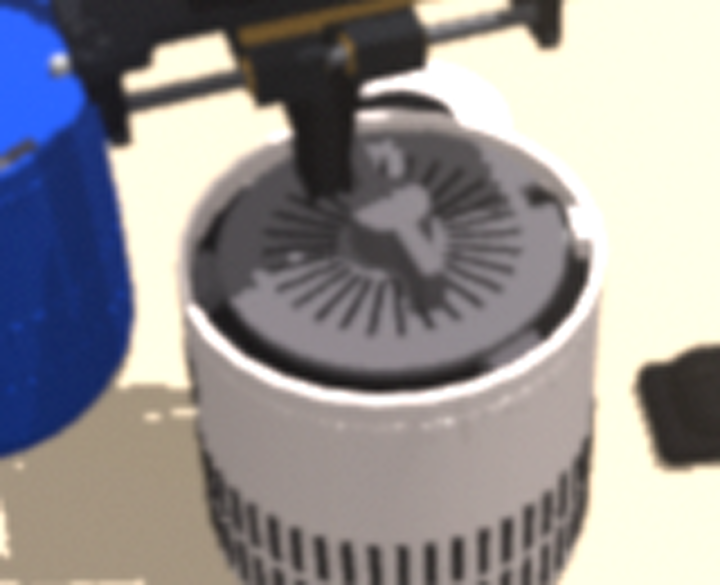

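The grille turns with the finger. I'll push it 8° more.

>>> drive_tool:
  plan:
    - {"offset":[0.1,-0.05,0],"delta_rot":[0,0,1.7],"jaw":0}
    - {"offset":[0.2,-0.1,0],"delta_rot":[0,0,3.5],"jaw":0}
    - {"offset":[0.3,-0.14,0],"delta_rot":[0,0,5.2],"jaw":0}
    - {"offset":[0.38,-0.17,0],"delta_rot":[0,0,6.5],"jaw":0}
    - {"offset":[0.43,-0.2,0],"delta_rot":[0,0,7.4],"jaw":0}
    - {"offset":[0.46,-0.21,0],"delta_rot":[0,0,8],"jaw":0}
    - {"offset":[0.46,-0.21,0],"delta_rot":[0,0,8],"jaw":0}
    - {"offset":[0.46,-0.21,0],"delta_rot":[0,0,8],"jaw":0}

```text
time: 5.17
position: [0.4954, 0.1008, 0.1855]
tool_rot: [1.0, 0.031, -0.0, -0.0]
ft_force: [-1.0, -0.5, -0.5]
grip_width: 0.0006
```

```bash
python3 look.py 5
```

```text
5.1667 [0.49535093 0.10079803 0.18554894] [-0.97384817 -0.48119286 -0.54065402]
yaw 3.552811295184276 axis in tool [0.01709775 0.03201909]
```

View pics/w5.png

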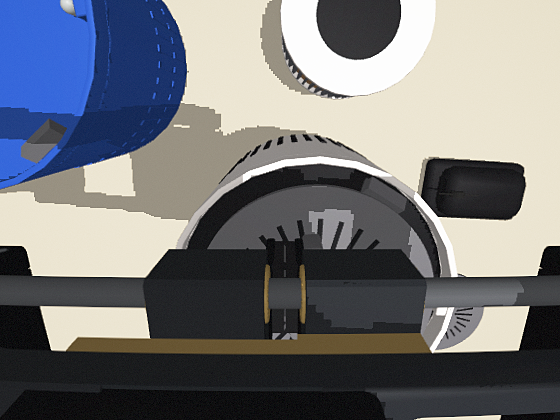

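View pics/s5c.png

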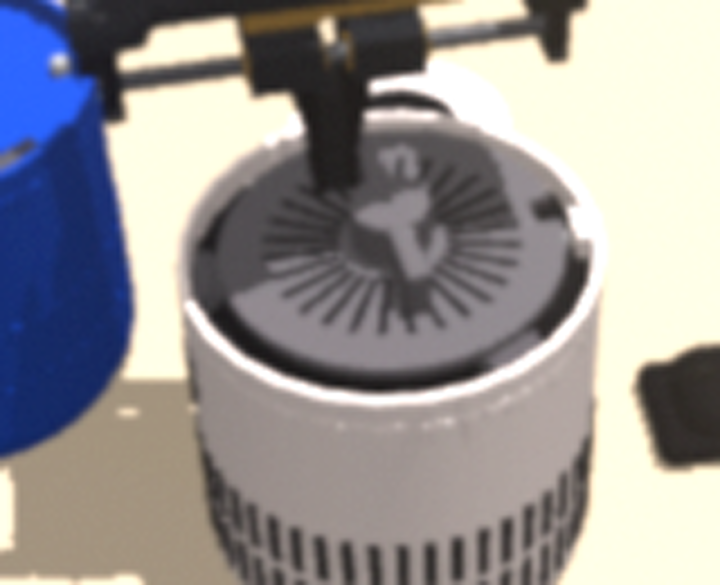

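>>> drive_tool:
  plan:
    - {"offset":[-0.5,0,0],"delta_rot":[0,0,0],"jaw":0}
    - {"offset":[-1,0,0],"delta_rot":[0,0,0],"jaw":0}
    - {"offset":[-1,0,-2],"delta_rot":[0,0,0],"jaw":0}
    - {"offset":[-1,0,-5],"delta_rot":[0,0,0],"jaw":0}
    - {"offset":[0,2,-8.5],"delta_rot":[0,0,0],"jaw":0}
    - {"offset":[1,5,-11],"delta_rot":[0,0,0],"jaw":0}
    - {"offset":[1.7,8,-12.5],"delta_rot":[0,0,0],"jaw":0}
    - {"offset":[1.7,9,-12.5],"delta_rot":[0,0,0],"jaw":0}

```text
time: 5.93
position: [0.5219, 0.0085, 0.3148]
tool_rot: [1.0, 0.03, 0.006, 0.002]
ft_force: [0.2, -0.0, 0.3]
grip_width: 0.0003
```

>>> drive_tool:
  plan:
    - {"offset":[0,0,0],"delta_rot":[0,0,0],"jaw":0}
    - {"offset":[0,0,0],"delta_rot":[0,0,0],"jaw":0}
    - {"offset":[0,0,0],"delta_rot":[0,0,0],"jaw":0}
    - {"offset":[0,0,0],"delta_rot":[0,0,0],"jaw":0}
    - {"offset":[0,0,0],"delta_rot":[0,0,0],"jaw":0}
    - {"offset":[0,0,0],"delta_rot":[0,0,0],"jaw":0}
    - {"offset":[0,0,0],"delta_rot":[0,0,0],"jaw":0}
    - {"offset":[0,0,0],"delta_rot":[0,0,0],"jaw":0}

```text
time: 6.6
position: [0.5178, 0.0124, 0.3104]
tool_rot: [1.0, 0.031, -0.0, -0.0]
ft_force: [-0.1, -0.0, 0.8]
grip_width: 0.0005
```

```bash
python3 look.py 6
python3 - <<'E'
from h import *
c=cv2.imread("pics/w6.png");cv2.imwrite("pics/w6d.png",cv2.resize(c[20:240,170:400],None,fx=2.5,fy=2.5,interpolation=cv2.INTER_CUBIC))
E
```

```text
6.6 [0.51779697 0.01243581 0.31038912] [-0.13050951 -0.00323384  0.75959939]
yaw 3.575319630461806 axis in tool [ 0.00019314 -0.05756419]
```

View pics/w6d.png

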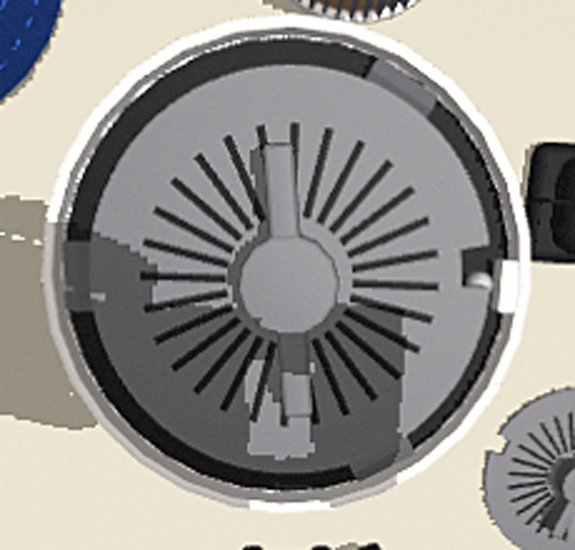

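Run:
```python
from h import *
c=cv2.imread("pics/w6.png")[95:165,335:395]
cv2.imwrite("pics/w6e.png",cv2.resize(c,None,fx=8,fy=8,interpolation=cv2.INTER_NEAREST))
```

```text
(no output)
```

View pics/w6e.png

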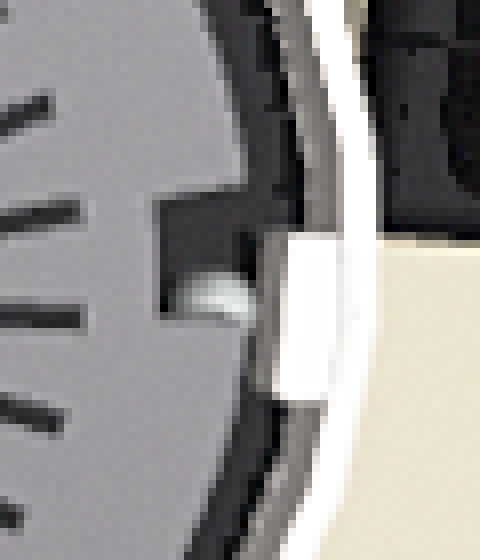

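Run:
```python
from rig import *
from h import *
np.set_printoptions(precision=4,suppress=True)
w=calibration("wrist");T=np.load("w6T.npy")@w["tool_from_camera"]
g=cv2.cvtColor(cv2.imread("pics/w6.png"),cv2.COLOR_BGR2GRAY)
r=edge_circle(g,w,T,[.5144,.0699],.175,.064,.076,-1);print(r);c0=r[0]
print("hub",edge_circle(g,w,T,c0,.197,.012,.021,-1))
d=lambda x,y:(335+(x+.5)/8-.5,95+(y+.5)/8-.5)
ang=lambda p:(np.degrees(np.arctan2(*(p[:2]-c0)[::-1])),np.hypot(*(p[:2]-c0)))
print("notch",[ang(p) for p in plane(w,[d(160,198),d(160,320),d(248,185),d(255,328)],.175,T)])
print("boss",[ang(p) for p in plane(w,[d(282,232),d(282,400)],.174,T)])
e=lambda x,y:(170+(x+.5)/2.5-.5,20+(y+.5)/2.5-.5)
cl=plane(w,[e(403,87),e(78,275),e(383,458)],.174,T);print("clips",[ang(p) for p in cl])
b=plane(w,[e(275,144),e(300,412)],.197,T);b=b[0]-b[1];print("bar",np.degrees(np.arctan2(b[1],b[0]))-90, np.linalg.norm(b))
```

```text
(array([0.5156, 0.0702]), np.float64(0.06983887901927385), 105, np.float64(0.00015003856913979791))
hub (array([0.515, 0.07 ]), np.float64(0.015366997163938575), 80, np.float64(0.0002540324168106552))
notch [(np.float64(13.88312107898708), np.float64(0.06041598281022498)), (np.float64(1.5339241623006732), np.float64(0.06017006261410171)), (np.float64(13.642089063750532), np.float64(0.0699601580168357)), (np.float64(1.178297705949708), np.float64(0.07064927398882642))]
boss [(np.float64(9.244680106435846), np.float64(0.07349251119238151)), (np.float64(-4.7227465351363165), np.float64(0.07510402953454313))]
clips [(np.float64(62.90702261684418), np.float64(0.07327909210070598)), (np.float64(-177.96514219109778), np.float64(0.07381820671377072)), (np.float64(-58.19513206312747), np.float64(0.07296417925700631))]
bar 9.025290173677874 0.08523066383926801
```

The notch is at 7.6°, with the bright pin tip showing off-centre in it at w6e (215,295). The pin is at 2.3° by both boss and clips, so 5.3° is left. I'll go back behind the bar.

>>> drive_tool:
  plan:
    - {"offset":[-1.5,-3,1],"delta_rot":[0,0,0],"jaw":0}
    - {"offset":[-2.7,-6,2],"delta_rot":[0,0,0],"jaw":0}
    - {"offset":[-2.7,-9,4],"delta_rot":[0,0,0],"jaw":0}
    - {"offset":[-2.7,-9,7],"delta_rot":[0,0,0],"jaw":0}
    - {"offset":[-2.7,-9,10],"delta_rot":[0,0,0],"jaw":0}
    - {"offset":[-2.7,-9,12],"delta_rot":[0,0,0],"jaw":0}
    - {"offset":[-2.7,-9,12.5],"delta_rot":[0,0,0],"jaw":0}
    - {"offset":[-2.7,-9,12.5],"delta_rot":[0,0,0],"jaw":0}

```text
time: 7.37
position: [0.4845, 0.1002, 0.1843]
tool_rot: [1.0, 0.031, -0.002, -0.0]
ft_force: [0.8, 0.5, -0.3]
grip_width: 0.0002
```

>>> drive_tool:
  plan:
    - {"offset":[0.3,0,0],"delta_rot":[0,0,0],"jaw":0}
    - {"offset":[0.6,0,0],"delta_rot":[0,0,0],"jaw":0}
    - {"offset":[0.8,0,0],"delta_rot":[0,0,0],"jaw":0}
    - {"offset":[0.8,0,0],"delta_rot":[0,0,0],"jaw":0}
    - {"offset":[0.8,0,0],"delta_rot":[0,0,0],"jaw":0}
    - {"offset":[0.8,0,0],"delta_rot":[0,0,0],"jaw":0}
    - {"offset":[0.8,0,0],"delta_rot":[0,0,0],"jaw":0}
    - {"offset":[0.8,0,0],"delta_rot":[0,0,0],"jaw":0}

```text
time: 8.03
position: [0.4933, 0.1007, 0.1857]
tool_rot: [1.0, 0.031, 0.0, 0.0]
ft_force: [-0.5, -0.5, -0.0]
grip_width: 0.0006
```

>>> drive_tool:
  plan:
    - {"offset":[0.1,-0.03,0],"delta_rot":[0,0,1],"jaw":0}
    - {"offset":[0.2,-0.06,0],"delta_rot":[0,0,2],"jaw":0}
    - {"offset":[0.3,-0.09,0],"delta_rot":[0,0,3],"jaw":0}
    - {"offset":[0.38,-0.12,0],"delta_rot":[0,0,4],"jaw":0}
    - {"offset":[0.45,-0.14,0],"delta_rot":[0,0,4.8],"jaw":0}
    - {"offset":[0.5,-0.15,0],"delta_rot":[0,0,5.3],"jaw":0}
    - {"offset":[0.5,-0.15,0],"delta_rot":[0,0,5.3],"jaw":0}
    - {"offset":[0.5,-0.15,0],"delta_rot":[0,0,5.3],"jaw":0}

```text
time: 8.7
position: [0.4983, 0.1025, 0.1855]
tool_rot: [1.0, -0.015, -0.0, 0.0]
ft_force: [-1.1, -0.1, -0.6]
grip_width: 0.0003
```

>>> drive_tool:
  plan:
    - {"offset":[-0.5,0,0],"delta_rot":[0,0,0],"jaw":0}
    - {"offset":[-1,0,0],"delta_rot":[0,0,0],"jaw":0}
    - {"offset":[-1,0,-2],"delta_rot":[0,0,0],"jaw":0}
    - {"offset":[-1,0,-5],"delta_rot":[0,0,0],"jaw":0}
    - {"offset":[0,2,-8.5],"delta_rot":[0,0,0],"jaw":0}
    - {"offset":[1,5,-11],"delta_rot":[0,0,0],"jaw":0}
    - {"offset":[1.7,8,-12.5],"delta_rot":[0,0,0],"jaw":0}
    - {"offset":[1.7,9,-12.5],"delta_rot":[0,0,0],"jaw":0}

```text
time: 9.37
position: [0.5162, 0.0085, 0.3148]
tool_rot: [1.0, -0.016, 0.005, 0.002]
ft_force: [0.3, 0.3, 0.7]
grip_width: 0.0006
```

>>> drive_tool:
  plan:
    - {"offset":[0,0,0],"delta_rot":[0,0,0],"jaw":0}
    - {"offset":[0,0,0],"delta_rot":[0,0,0],"jaw":0}
    - {"offset":[0,0,0],"delta_rot":[0,0,0],"jaw":0}
    - {"offset":[0,0,0],"delta_rot":[0,0,0],"jaw":0}
    - {"offset":[0,0,0],"delta_rot":[0,0,0],"jaw":0}
    - {"offset":[0,0,0],"delta_rot":[0,0,0],"jaw":0}
    - {"offset":[0,0,0],"delta_rot":[0,0,0],"jaw":0}
    - {"offset":[0,0,0],"delta_rot":[0,0,0],"jaw":0}

```text
time: 10.03
position: [0.5124, 0.0124, 0.3104]
tool_rot: [1.0, -0.015, -0.0, -0.0]
ft_force: [0.4, 0.2, 0.0]
grip_width: 0.0007
```

```bash
python3 look.py 7
python3 - <<'E'
from h import *
c=cv2.imread("pics/w7.png");cv2.imwrite("pics/w7d.png",cv2.resize(c[20:240,170:400],None,fx=2.5,fy=2.5,interpolation=cv2.INTER_CUBIC))
c=c[85:155,335:395]
cv2.imwrite("pics/w7e.png",cv2.resize(c,None,fx=8,fy=8,interpolation=cv2.INTER_NEAREST))
E
```

```text
10.0333 [0.51244036 0.01244346 0.31037831] [0.41918765 0.23273572 0.04916789]
yaw -1.7224883639367354 axis in tool [ 0.00023169 -0.05748948]
```

View pics/w7d.png

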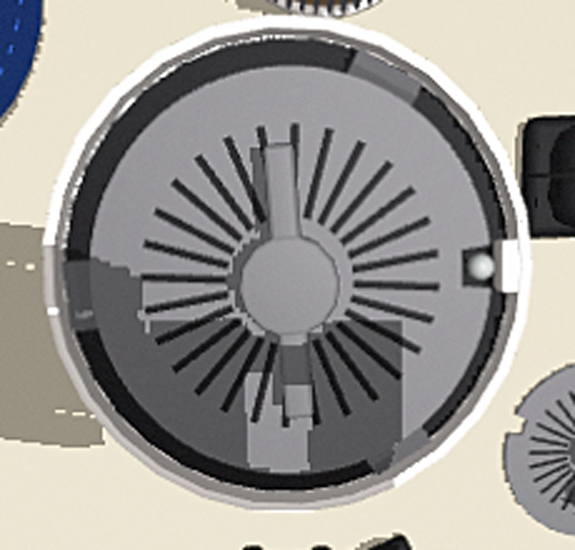

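View pics/w7e.png

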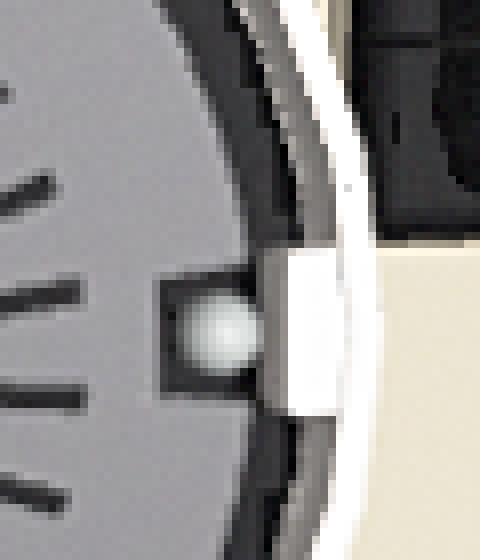

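Run:
```python
from rig import *
from h import *
np.set_printoptions(precision=4,suppress=True)
w=calibration("wrist");T=np.load("w7T.npy")@w["tool_from_camera"]
g=cv2.cvtColor(cv2.imread("pics/w7.png"),cv2.COLOR_BGR2GRAY)
r=edge_circle(g,w,T,[.5144,.0699],.175,.064,.076,-1);print(r);c0=r[0]
print("hub",edge_circle(g,w,T,c0,.197,.012,.021,-1))
d=lambda x,y:(335+(x+.5)/8-.5,85+(y+.5)/8-.5)
ang=lambda p:(np.degrees(np.arctan2(*(p[:2]-c0)[::-1])),np.hypot(*(p[:2]-c0)))
print("notch",[ang(p) for p in plane(w,[d(160,278),d(160,400),d(250,267),d(250,405)],.175,T)])
print("boss",[ang(p) for p in plane(w,[d(288,247),d(288,415)],.174,T)])
print("pin",[ang(p) for p in plane(w,[d(222,332)],.168,T)])
e=lambda x,y:(170+(x+.5)/2.5-.5,20+(y+.5)/2.5-.5)
cl=plane(w,[e(388,78),e(80,296),e(400,452)],.174,T);print("clips",[ang(p) for p in cl])
```

```text
(array([0.5157, 0.0699]), np.float64(0.06982889629037842), 106, np.float64(0.00017832926943014746))
hub (array([0.5149, 0.0678]), np.float64(0.016900890697958058), 54, np.float64(0.0003200571745131121))
notch [(np.float64(8.931131091633077), np.float64(0.060267545078285245)), (np.float64(-3.4540576869541764), np.float64(0.05994681166068115)), (np.float64(8.440742079109137), np.float64(0.06999781120366116)), (np.float64(-3.611983932890556), np.float64(0.06984358843871027))]
boss [(np.float64(9.458421480661764), np.float64(0.07454432703763346)), (np.float64(-4.3700347897998135), np.float64(0.0743787639942192))]
pin [(np.float64(2.609730938169931), np.float64(0.06806302421351351))]
clips [(np.float64(62.36218681610031), np.float64(0.07350913196363916)), (np.float64(-177.90443061942716), np.float64(0.07391561750590196)), (np.float64(-58.42435666197249), np.float64(0.07376403116757156))]
```

The notch is at 2.6° and the pin tip at 2.6° (boss 2.5°, clips 2.0°), so it stands centred in the notch at w7e (222,332). Next I'll move over the hub and come down to just above it.

>>> drive_tool:
  plan:
    - {"offset":[0.1,-2,0],"delta_rot":[0,0,0],"jaw":0}
    - {"offset":[0.1,-4.5,1],"delta_rot":[0,0,0],"jaw":0}
    - {"offset":[0.1,-5.8,3],"delta_rot":[0,0,0],"jaw":0}
    - {"offset":[0.1,-5.8,6],"delta_rot":[0,0,0],"jaw":0}
    - {"offset":[0.1,-5.8,8.5],"delta_rot":[0,0,0],"jaw":0}
    - {"offset":[0.1,-5.8,10],"delta_rot":[0,0,0],"jaw":0}
    - {"offset":[0.1,-5.8,10.3],"delta_rot":[0,0,0],"jaw":0}
    - {"offset":[0.1,-5.8,10.3],"delta_rot":[0,0,0],"jaw":0}

```text
time: 10.8
position: [0.5147, 0.07, 0.2066]
tool_rot: [1.0, -0.015, -0.001, -0.0]
ft_force: [1.1, 0.3, 0.7]
grip_width: 0.0004
```

```bash
python3 look.py 8
```

```text
10.8 [0.51469708 0.07000123 0.20662133] [1.07331504 0.31391613 0.71399128]
yaw -1.7637549181964693 axis in tool [-0.00029383  0.00011033]
```

View pics/s8c.png

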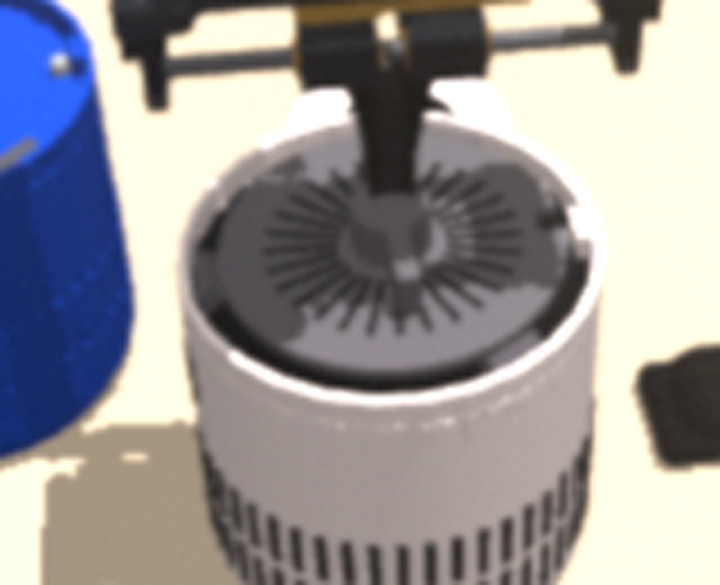

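The tip is centred over the hub. I'll press down slowly.

>>> drive_tool:
  plan:
    - {"offset":[0,0,0.3],"delta_rot":[0,0,0],"jaw":0}
    - {"offset":[0,0,0.6],"delta_rot":[0,0,0],"jaw":0}
    - {"offset":[0,0,0.8],"delta_rot":[0,0,0],"jaw":0}
    - {"offset":[0,0,0.95],"delta_rot":[0,0,0],"jaw":0}
    - {"offset":[0,0,1.05],"delta_rot":[0,0,0],"jaw":0}
    - {"offset":[0,0,1.15],"delta_rot":[0,0,0],"jaw":0}
    - {"offset":[0,0,1.2],"delta_rot":[0,0,0],"jaw":0}
    - {"offset":[0,0,1.2],"delta_rot":[0,0,0],"jaw":0}

```text
time: 11.57
position: [0.5155, 0.0699, 0.1966]
tool_rot: [1.0, -0.015, 0.0, 0.0]
ft_force: [-1.6, -0.7, 7.2]
grip_width: 0.0009
```

>>> drive_tool:
  plan:
    - {"offset":[0,0,0.1],"delta_rot":[0,0,0],"jaw":0}
    - {"offset":[0,0,0.2],"delta_rot":[0,0,0],"jaw":0}
    - {"offset":[0,0,0.35],"delta_rot":[0,0,0],"jaw":0}
    - {"offset":[0,0,0.5],"delta_rot":[0,0,0],"jaw":0}
    - {"offset":[0,0,0.65],"delta_rot":[0,0,0],"jaw":0}
    - {"offset":[0,0,0.8],"delta_rot":[0,0,0],"jaw":0}
    - {"offset":[0,0,0.9],"delta_rot":[0,0,0],"jaw":0}
    - {"offset":[0,0,0.9],"delta_rot":[0,0,0],"jaw":0}

```text
time: 12.23
position: [0.5153, 0.0699, 0.1874]
tool_rot: [1.0, -0.015, 0.0, 0.0]
ft_force: [-3.0, -0.0, 8.9]
grip_width: 0.0004
```

>>> drive_tool:
  plan:
    - {"offset":[0,0,0.1],"delta_rot":[0,0,0],"jaw":0}
    - {"offset":[0,0,0.2],"delta_rot":[0,0,0],"jaw":0}
    - {"offset":[0,0,0.3],"delta_rot":[0,0,0],"jaw":0}
    - {"offset":[0,0,0.3],"delta_rot":[0,0,0],"jaw":0}
    - {"offset":[0,0,0.3],"delta_rot":[0,0,0],"jaw":0}
    - {"offset":[0,0,0.3],"delta_rot":[0,0,0],"jaw":0}
    - {"offset":[0,0,0.3],"delta_rot":[0,0,0],"jaw":0}
    - {"offset":[0,0,0.3],"delta_rot":[0,0,0],"jaw":0}

```text
time: 12.9
position: [0.5153, 0.0699, 0.1873]
tool_rot: [1.0, -0.015, 0.001, 0.0]
ft_force: [-7.1, -0.1, 27.5]
grip_width: 0.0005
```

It has bottomed out: z holds at 0.1873 under 27 N. I'll retreat straight up and look.

>>> drive_tool:
  plan:
    - {"offset":[0,0,-0.5],"delta_rot":[0,0,0],"jaw":0}
    - {"offset":[0,0,-1.2],"delta_rot":[0,0,0],"jaw":0}
    - {"offset":[0,0,-3],"delta_rot":[0,0,0],"jaw":0}
    - {"offset":[0,0,-6],"delta_rot":[0,0,0],"jaw":0}
    - {"offset":[0,2,-9],"delta_rot":[0,0,0],"jaw":0}
    - {"offset":[0,4.5,-12],"delta_rot":[0,0,0],"jaw":0}
    - {"offset":[0,5.8,-12.8],"delta_rot":[0,0,0],"jaw":0}
    - {"offset":[0,5.8,-12.8],"delta_rot":[0,0,0],"jaw":0}

```text
time: 13.57
position: [0.5154, 0.0095, 0.3142]
tool_rot: [1.0, -0.017, 0.003, 0.001]
ft_force: [0.1, 0.6, 0.7]
grip_width: 0.0003
```

>>> drive_tool:
  plan:
    - {"offset":[0,0,0],"delta_rot":[0,0,0],"jaw":0}
    - {"offset":[0,0,0],"delta_rot":[0,0,0],"jaw":0}
    - {"offset":[0,0,0],"delta_rot":[0,0,0],"jaw":0}
    - {"offset":[0,0,0],"delta_rot":[0,0,0],"jaw":0}
    - {"offset":[0,0,0],"delta_rot":[0,0,0],"jaw":0}
    - {"offset":[0,0,0],"delta_rot":[0,0,0],"jaw":0}
    - {"offset":[0,0,0],"delta_rot":[0,0,0],"jaw":0}
    - {"offset":[0,0,0],"delta_rot":[0,0,0],"jaw":0}

```text
time: 14.23
position: [0.5135, 0.0122, 0.3114]
tool_rot: [1.0, -0.015, -0.0, -0.0]
ft_force: [-0.6, -0.8, -0.1]
grip_width: 0.0008
```

```bash
python3 look.py 9
python3 - <<'E'
from rig import *
from h import *
c=cv2.imread("pics/w9.png");cv2.imwrite("pics/w9d.png",cv2.resize(c[20:240,170:400],None,fx=2.5,fy=2.5,interpolation=cv2.INTER_CUBIC))
w=calibration("wrist");T=np.load("w9T.npy")@w["tool_from_camera"]
g=cv2.cvtColor(c,cv2.COLOR_BGR2GRAY)
for z in(.165,.175):print(z,edge_circle(g,w,T,[.515,.0699],z,.064,.076,-1))
cv2.imwrite("pics/side9.png",camera("side")[:,:,::-1])
E
```

```text
14.2333 [0.5134602  0.01216363 0.31138317] [-0.61743439 -0.75977688 -0.13429549]
yaw -1.7464740867642667 axis in tool [-0.00082027 -0.05773819]
0.165 (array([0.51504312, 0.07047535]), np.float64(0.0698716710652114), 96, np.float64(0.0001706347041025209))
0.175 (array([0.51505551, 0.07111196]), np.float64(0.06760211430285042), 97, np.float64(0.00017965796271765544))
```

View pics/w9d.png

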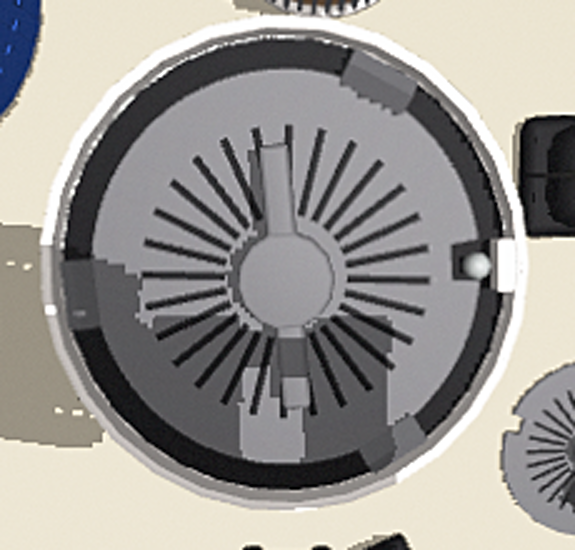

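View pics/s9c.png

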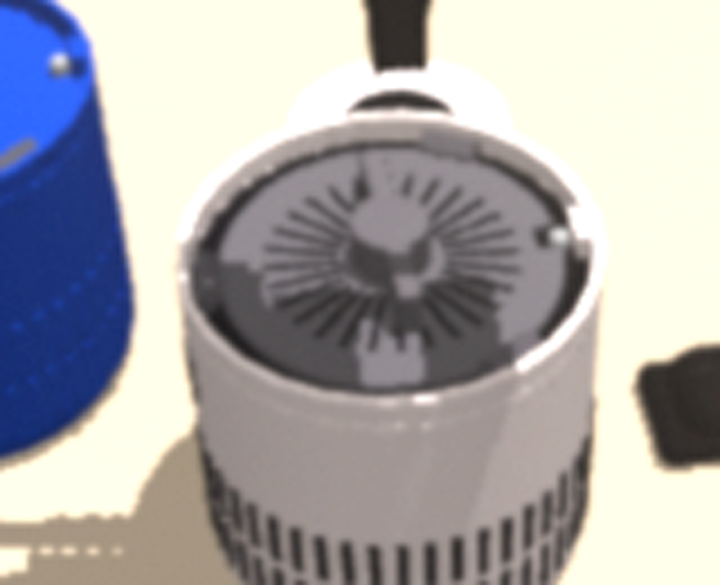

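View pics/side9.png

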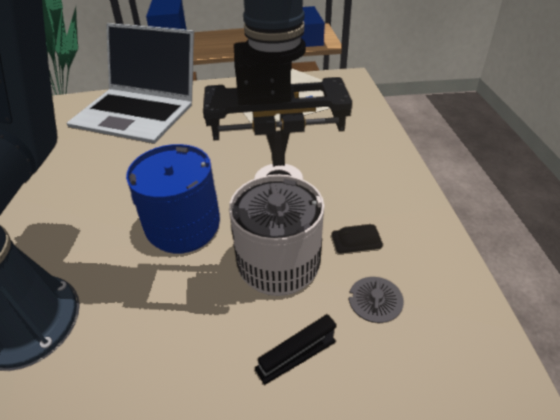

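The grille is seated. Its disc edge fits r = 69.9 mm at z = 0.165, with 0.17 mm scatter, which means it lies level. All three clips close over the rim, and the pin stands in the notch at w9d (477,265). The tool is clear, about 12 cm above the grille, and the other things haven't moved.

```bash
python3 -c "
from rig import *
print(hand_in())"
```

```text
the job is handed in; nothing more can be done
None
```

The grille is turned into place and snapped fully home, and I handed the job in at about 14 s of the 48 s allowed.

- **Turning:** I pushed the +y end of the grip bar with the closed fingertips, about 22.5° clockwise in three steps. Before pressing, I measured the notch at 2.6°; the pin was at 2.6° by its tip, 2.5° by its boss and 2.0° by the clips.
- **Pressing:** I pressed the hub until it snapped. It went down from 0.197 to 0.187 m and stopped there firmly under about 27 N.
- **Last checks:** The rim fits a 69.9 mm radius at z = 0.165 m, so the grille is seated and level. All three clips are over the rim and the pin stands in the notch. In the pictures the filter, mouse and stapler are where they were, and the tool is clear.
- **Disagreements:**
  - The first two pushes turned the grille about 4° less than the finger, which the third push made up.
  - The axis position varied by about 1 mm between views.
  - One height check between the top and wrist cameras was 1 to 3 cm off because the two views were too close together. I relied instead on the top and side views, the rim size and the touch heights, which agreed.

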